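# Weigh the straight joining plate

## Task

Two thin aluminium joining plates lie flat on the low steel stand, too thin to pick up there. Slide the straight one (the long rectangle, not the L-shaped one) towards the robot until its near end sticks out well over the stand's front edge while it still lies flat, then pinch that end by its two long sides, lift it well clear and set it down flat and centred on the round pan of the scale, without dropping it. Leave the L-shaped plate where it lies.

Things in the scene. Friction and masses are not known exactly. Their poses are not given: they have to be found in the camera images.
- plate_mid (a point): centre (half-way up) of the straight joining plate: loose flat aluminium rectangle 160 x 50 x 3 mm with dark hole marks, 65 g. x along its length (its -x end is the near end, 15 to 45 mm behind the stand's front edge at the start), y across, z up. It slides easily when shut fingertips press on its middle with 5 to 10 N and are drawn along. The L-shaped plate is 50 mm or more away.
- stand_edge (a point): middle of the upper front edge of the grey steel stand: a board 300 mm deep, 340 wide, 22 thick, flat top 80 mm above the bench (z = 0 of this frame). x points from the front edge over the board, away from the robot; y along the edge. In front of the edge all is free down to the bench. A carton 50 mm tall stands on the board, 210 mm or more behind the edge.
- pan (a point): centre of the top of the scale's fixed round steel pan, 110 mm across, 6 thick, top 85 mm above the bench, on a slim post. Under it the grey base, its top 42 mm above the bench, reaches 135 mm from the centre towards the robot (-x), 95 mm beyond, 90 mm to each side. x points away from the robot. A bin 75 mm tall stands 100 mm or more beyond the pan's centre.
- corner: the L-shaped aluminium corner plate, to be left alone: two arms 40 mm wide in a 100 x 100 mm outline, 3 mm thick, lying flat beside the straight plate, on its left or right. Origin at the middle of the 100 mm square, on the underside; the arms lie along its -y and -x sides.
Things that resemble listed ones, but are neither listed nor needed, are in the scene too. What is shaped like the part that bears plate_mid but orange or purple is not meant.

How it is judged:
By the outcome, as a careful person would: the job done as asked, in the order asked, and still so for the second after the job is handed in, with the robot touching nothing.
It also fails if it takes over 51 s, if anything falls off the work surface, if the arm or the gripper's body presses on something with over 40 N, if the wrist force passes 120 N, or if a joint passes its speed limit or range.

## Robot

A 6-joint arm with a two-finger parallel gripper is mounted at the origin on the work surface. World frame = base frame: x ahead of the robot, y to its left, z up, the work surface at z = 0. Lengths are in m, angles in rad, forces in N, time in s.
With the tool pointing down it reaches from about 0.35 to 0.85 m from the base axis. Payload 8.1 kg.
Tool frame: the origin (TCP) lies at the very end of the fingers, on their centre line; the grasp point (between the pads) lies 19 mm behind it; z points along the fingers, y is the line along which they close (so a half turn about z gives the same grasp; the last joint's range is limited). The gripper opens to 93 mm and grips with 3 to 60 N. Pads are 15 mm wide; open, the fingers measure 128 mm over their backs; the gripper's body (75 mm by 188 mm) begins 65 mm behind the grasp point.
Start: joints at [1.056, 0.13, 1.488, -0, 1.523, -0.085], TCP at [0.25, 0.545, 0.219] pointing down, gripper open.
Joint ranges: [-2.96, 2.96], [-0.89, 2.26], [0.02, 2.5], [-1.34, 4.48], [0, 2.73], [-2.66, 2.66]. Speed limits (rad/s): [2.39, 2.39, 2.79, 3.14, 3.14, 3.14].

## Interface

Orientations are given as a rotation vector (axis times angle).
In Python, from plant import read_state, eyes, workorder gives the robot as it stands. The module is installed in compiled form; this text tells all that it offers.
- The arm moves only by the tool play_rows, never from a script. Its argument "targets" is one flat list of numbers, 4 for each row, row after row: the shift along the tool's x, y, z in cm, then the turn about the tool's z in degrees. In form: [dx, dy, dz, roll, dx, dy, dz, roll, ...]. A call has 1 to 8 rows; each row is the pose to reach, as a shift and turn from the pose commanded when the call began, along the tool's axes at that moment; what a row does not reach only later rows make up. A row lasts 1/12 s, in which the tool goes at most 41.7 mm and 7.16 degrees, less where a joint would pass 70% of its speed; a pose out of reach is approached as far as the arm can. A call with a gripper value outside its range is refused whole. "grip" is the finger opening in cm, from 0 to 9.3, set as the call begins (left out, the last holds). The fingers move at their own pace and stop on an object; "grip_force" is the grip in N (left out, the last holds). Time passes only in rows, so rows that repeat a pose let the fingers close. It gives the time, the measured TCP pose, the force, the opening and the grip force at its end, in the units of the state.
- read_state(): the state, without advancing time (a new reading comes with each control period).
- eyes.read_camera(name): name is "scene" or "top"; returns a dict with "image" (480x640x3 uint8, red, green, blue), "vfov" (degrees; the focal length in pixels is half the picture's height over the tangent of half this angle, whatever the lens; pixels are square), "cx", "cy" (the principal point, pixels), "cam_to_world" (4x4, takes a point from camera to world coordinates). Camera axes: x right, y up, looking along -z (the intrinsics and any distortion apply to the point x, -y, -z); pixel columns grow to the right and rows downward; lengths in m; the calibration is good to about 2 mm. A picture is of the moment at which its call begins. There is no depth.
- workorder.close_job(): hands the job in; it is judged then, once.
The state is a dict: "t": time; "q": joint angles; "dq": joint speeds; "joint_torque": joint torques, N m; "tool_pos": TCP position; "orientation": TCP orientation; "force": force on the tool from outside, world axes, zero at the start; "wrist_torque": the same for the moment, N m; "opening": finger opening in m; "gripper_force": force on a finger pad.
Only numpy, scipy, OpenCV 4.12 (cv2) and the standard library are available. Lean on these libraries where they do the work, as an engineer would, in place of code of your own. Each camera call takes 0.05 s, during which the arm holds its last target. There are 200 camera calls.

## Working session

There is one attempt and no reset: what is moved stays moved. The work goes in short steps, Python scripts to look and compute and a tool call to move; the robot and the scene stay as the last step left them, time stands still between calls to the robot, and variables do not carry over. Pictures are saved under pics/ and viewed, at most 10 in all, crops included, and the job is handed in when it is done.

Besides the shell and the picture viewer there is one more tool, called after "Emit:" as name(argument=value, ...), one argument or row to a line, values as JSON. play_rows: Moves the arm, as the interface text tells. Its arguments: {"type":"object","properties":{"targets":{"type":"array"},"grip":{"type":"number"},"grip_force":{"type":"number"}},"required":["targets"]}

```bash
mkdir -p pics
python3 - <<'E'
from plant import read_state, eyes
import cv2,numpy as np
s=read_state();print(s)
for n in("scene","top"):
    d=eyes.read_camera(n);cv2.imwrite(f"pics/{n}0.png",d["image"][:,:,::-1])
    print(n,[ (k,v) for k,v in d.items() if k!="image"])
E
```

```text
{'t': 0.0, 'q': array([ 1.05557062e+00,  1.31158361e-01,  1.48926925e+00,  3.72832683e-06,
        1.52300267e+00, -8.53935725e-02]), 'dq': array([ 1.17154621e-03, -1.87249678e-03, -6.78080914e-04, -6.12868160e-05,
       -4.29338314e-05,  1.04052408e-03]), 'joint_torque': array([ 1.66238187e-03, -5.59831095e+01, -4.91764033e+01,  7.69197685e-02,
        3.47230921e-02, -2.93553649e-04]), 'tool_pos': array([0.24972469, 0.54493642, 0.21759464]), 'orientation': array([-6.69876436e-01, -3.06878230e+00,  2.75514218e-03]), 'force': array([-0.79948922, -0.11894466, -0.46026297]), 'wrist_torque': array([-0.03689735, -0.03770773, -0.02078319]), 'gripper_force': 0.0, 'opening': 0.0929708211578835}
scene [('vfov', 52.46679218249188), ('cx', 320.22466974578344), ('cy', 246.10709596322815), ('cam_to_world', array([[ 0.76461744, -0.48654524,  0.42265103,  0.93211645],
       [ 0.64441387,  0.5868782 , -0.49020888, -0.5662926 ],
       [-0.00953588,  0.64718445,  0.76227381,  0.84109322],
       [ 0.        ,  0.        ,  0.        ,  1.        ]]))]
top [('vfov', 49.293627391661175), ('cx', 326.9918723444923), ('cy', 238.96737972151405), ('cam_to_world', array([[ 0.00248488,  0.99861234, -0.05260434,  0.43087345],
       [-0.99996851,  0.00208487, -0.00765766, -0.07746262],
       [-0.00753736,  0.05262171,  0.99858607,  1.30123061],
       [ 0.        ,  0.        ,  0.        ,  1.        ]]))]
```

View pics/top0.png

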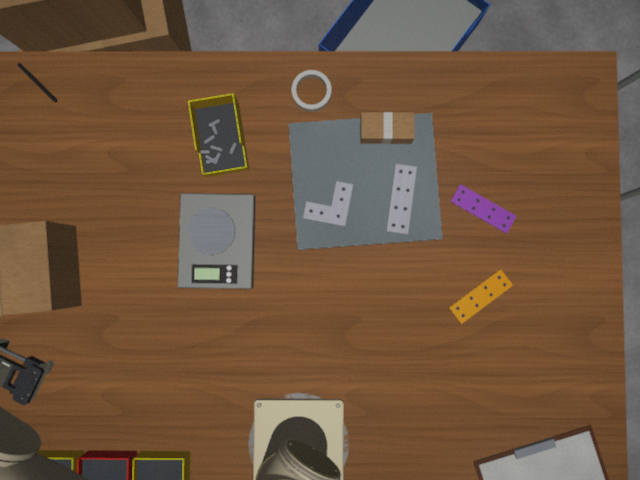

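View pics/scene0.png

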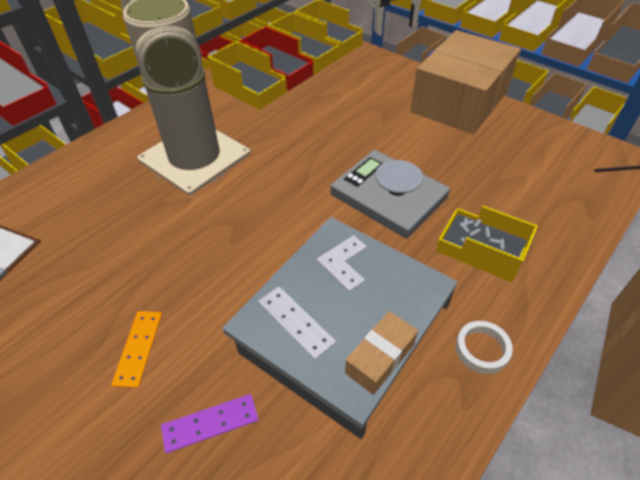

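The top view shows the straight plate at about (402,199), the L plate at (330,205), the stand's front edge from (298,249) to (441,239), and the pan at (214,231). The scene view shows the same layout, with the plate at about (297,322) and the pan at (400,177).

```bash
cat > h.py <<'E'
import cv2,numpy as np
from plant import read_state, eyes
def ray(d,px,z):
    f=240/np.tan(np.radians(d["vfov"]/2));T=d["cam_to_world"];px=np.atleast_2d(px).astype(float)
    v=np.c_[(px[:,0]-d["cx"])/f,-(px[:,1]-d["cy"])/f,-np.ones(len(px))]@T[:3,:3].T
    return T[:3,3]+v*((z-T[2,3])/v[:,2])[:,None]
def blobs(d,lo=1500*0+300):
    im=d["image"].astype(int);m=((im.min(2)>165)&(im.max(2)-im.min(2)<40)).astype(np.uint8)
    m=cv2.morphologyEx(m,cv2.MORPH_CLOSE,np.ones((5,5)))
    cs,_=cv2.findContours(m,cv2.RETR_EXTERNAL,cv2.CHAIN_APPROX_NONE)
    return [c[:,0] for c in cs if cv2.contourArea(c)>lo]
def rect(d,c,z=.083):
    p=ray(d,c,z)[:,:2];r=cv2.minAreaRect((p*1000).astype(np.float32));return p,r
E
python3 - <<'E'
from h import *
for n in("top","scene"):
    d=eyes.read_camera(n)
    for c in blobs(d):
        p,r=rect(d,c); print(n,c.mean(0).round(),np.round(r[0],1),np.round(r[1],1),round(r[2],1))
    if n=="top":
        im=d["image"]
        print("pix",im[231,214],im[160,330],im[199,395],im[270,214],im[280,360])
        print("front",ray(d,[[298,249],[441,239]],.08).round(4))
        h=cv2.cvtColor(im,cv2.COLOR_RGB2HSV);
        m=((h[...,0]>85)&(h[...,0]<130)&(h[...,1]>20)).astype(np.uint8)
        cs,_=cv2.findContours(m,cv2.RETR_EXTERNAL,cv2.CHAIN_APPROX_NONE)
        for c in cs:
            if cv2.contourArea(c)>800:
                p,r=rect(d,c[:,0],.08);print("blue",cv2.boundingRect(c),np.round(r[0],1),np.round(r[1],1),round(r[2],1))
                e=cv2.fitEllipse(c);print(e)
    if n=="scene": print("pan scene",ray(d,[400,177],.085), d["image"][177,400])
E
```

```text
pix [122 125 132] [105 112 115] [155 155 162] [165 187 152] [126  86  53]
front [[ 4.716e-01 -4.000e-04  8.000e-02]
 [ 4.957e-01 -3.342e-01  8.000e-02]]
blue (290, 120, 150, 129) [ 632.9 -156.2] [296.1 335.6] 4.3
((357.0888671875, 185.48085021972656), (124.71630859375, 170.66355895996094), 95.86824035644531)
blue (318, 0, 56, 51) [1011.  -107.4] [ 44.4 174.9] 53.3
((343.7325744628906, 24.05060577392578), (19.546537399291992, 77.68415832519531), 39.754268646240234)
scene [382. 344.] [ 738.7 -180.6] [22.1 65.8] 89.6
scene [485. 344.] [874.7 -65.8] [91.1 89.7] 39.9
scene [297. 322.] [ 590.4 -241.8] [ 51.  160.5] 82.2
scene [345. 261.] [584.4 -69.1] [100.3 100.8] 79.5
scene [ 10. 247.] [  23.9 -475.2] [ 61.4 117.3] 63.3
scene [579.  31.] [ 569.3 1165. ] [229.6 106. ] 89.9
scene [534.  17.] [ 418.4 1172.8] [103.2 245.8] 1.8
scene [491.   8.] [ 269.3 1135.2] [102.5 173.5] 5.0
pan scene [[0.51981691 0.1977176  0.085     ]] [158 162 174]
```

Run:
```python
from h import *
d=eyes.read_camera("top");im=d["image"].astype(int)
m=((im.min(2)>138)&(im.max(2)-im.min(2)<25)).astype(np.uint8)
roi=np.zeros_like(m);roi[140:260,290:440]=1
mm=cv2.morphologyEx(m*roi,cv2.MORPH_CLOSE,np.ones((5,5)))
for c in cv2.findContours(mm,0,1)[0]:
    if cv2.contourArea(c)>300:
        p,r=rect(d,c[:,0]);print(np.round(r[0],1),np.round(r[1],1),round(r[2],1),np.round(cv2.boxPoints(r)).tolist())
g=cv2.GaussianBlur(d["image"][...,2],(3,3),0)[195:290,180:254]
print(d["image"][205,185],d["image"][231,200],d["image"][260,214],d["image"][231,240],d["image"][215,190])
b=(im[...,2]-im[...,0]>5).astype(np.uint8)[195:262,180:253]
for c in cv2.findContours(cv2.morphologyEx(b,cv2.MORPH_OPEN,np.ones((3,3))),0,1)[0]:
    if cv2.contourArea(c)>300:
        e=cv2.fitEllipse(c);q=np.array(e[0])+[180,195];print("pan top",q,e[1],ray(d,q,.085))
d=eyes.read_camera("scene");im=d["image"].astype(int)
b=(im[...,2]-im[...,0]>9).astype(np.uint8)[150:215,360:440]
for c in cv2.findContours(cv2.morphologyEx(b,cv2.MORPH_OPEN,np.ones((3,3))),0,1)[0]:
    if cv2.contourArea(c)>300:
        e=cv2.fitEllipse(c);q=np.array(e[0])+[360,150];print("pan scene",q,e[1],ray(d,q,.085), np.ptp(ray(d,c[:,0]+[360,150],.085),0))
for c in blobs(d):
    p,r=rect(d,c)
    if 150<max(r[1])<170: print(np.round(cv2.boxPoints(r)).tolist())
cv2.imwrite("pics/z.png",cv2.resize(np.hstack([d["image"][140:240,320:460,::-1]]),None,fx=4,fy=4))
```

```text
[584.8 -69.3] [98.7 99.6] 78.8 [[526.0, -108.0], [624.0, -127.0], [643.0, -31.0], [546.0, -11.0]]
[ 590.9 -241.9] [ 49.3 159.1] 82.1 [[509.0, -255.0], [666.0, -277.0], [673.0, -229.0], [515.0, -207.0]]
[128 130 127] [123 128 132] [129 130 126] [132 132 131] [125 127 124]
pan top [210.92782021 230.82284164] (44.61252212524414, 44.977210998535156) [[0.51341526 0.20284312 0.085     ]]
pan scene [398.4197464  175.81188202] (28.787824630737305, 46.375457763671875) [[0.51469011 0.19880867 0.085     ]] [1.07491450e-01 1.01708222e-01 2.22044605e-16]
[[507.0, -256.0], [666.0, -278.0], [673.0, -227.0], [514.0, -206.0]]
```

Emit:
play_rows(
  targets=[-4, -3.5, 0, -2, -8, -7, 0, -5, -12, -10.5, 0, -9, -16, -14, 0, -13, -20, -17.5, 1, -16.7, -24, -21, 2, -16.7, -28, -24.5, 3, -16.7, -32, -28, 4, -16.7],
  grip=0,
  grip_force=20,
)

```text
t: 0.97
tool_pos: [0.3863, 0.2413, 0.1949]
orientation: [0.216, 3.133, 0.001]
force: [0.5, 0.4, 0.6]
opening: 0.0441
gripper_force: 0.0
```

```bash
cat >> h.py <<'E'
from scipy.spatial.transform import Rotation as Ro
def go(x,y,z,yaw_y=None):
    s=read_state();R=Ro.from_rotvec(s["orientation"]).as_matrix()
    d=R.T@(np.array([x,y,z])-s["tool_pos"])*100
    a=np.degrees(np.arctan2(R[1,1],R[0,1]))
    print("t",round(s["t"],2),"pos",s["tool_pos"].round(4),"yawy",a.round(2),"F",s["force"].round(1),"open",round(s["opening"],4),"| d cm",d.round(2),"roll",None if yaw_y is None else round(a-yaw_y,1),"zax",R[:,2].round(3))
E
python3 - <<'E'
from h import *
go(.598,-.243,.12,82.1)
print(read_state()["q"])
d=eyes.read_camera("top")
g=cv2.medianBlur(cv2.cvtColor(d["image"],cv2.COLOR_RGB2GRAY),3)[190:265,175:258]
g=cv2.resize(g,None,fx=4,fy=4,interpolation=cv2.INTER_CUBIC)
c=cv2.HoughCircles(g,cv2.HOUGH_GRADIENT,1.2,20,param1=60,param2=15,minRadius=76,maxRadius=110)
for k in c[0][:4]:
    q=k[:2]/4+[175,190];print(q,k[2]/4,ray(d,q,.085))
cv2.imwrite("pics/pan.png",g)
E
```

```text
t 0.97 pos [0.3863 0.2413 0.1949] yawy 82.1 F [0.5 0.4 0.6] open 0.0441 | d cm [-27.62 -45.06   7.49] roll 0.0 zax [ 0.001  0.001 -1.   ]
[ 4.45643709e-01 -2.60861526e-01  1.90562371e+00 -1.07646854e-05
  1.49564652e+00 -9.87272740e-01]Traceback (most recent call last):
  File "<stdin>", line 8, in <module>
TypeError: 'NoneType' object is not subscriptable
```

Emit:
play_rows(
  targets=[0, 0, 0, 0],
)

```text
t: 1.1
tool_pos: [0.3869, 0.2397, 0.1941]
orientation: [-0.227, -3.133, 0.002]
force: [0.2, 0.5, -0.0]
opening: 0.0335
gripper_force: 0.0
```

Run:
```python
from h import *
go(.598,-.243,.12,82.1)
```

```text
t 1.1 pos [0.3869 0.2397 0.1941] yawy 81.72 F [ 0.2  0.5 -0. ] open 0.0335 | d cm [-27.85 -44.71   7.45] roll -0.4 zax [-0.001 -0.001 -1.   ]
```

Emit:
play_rows(
  targets=[-2.2, -3.5, 0.5, -0.4, -4.4, -7, 1, -0.4, -6.6, -10.5, 1.5, -0.4, -8.8, -14, 2, -0.4, -11, -17.5, 2.5, -0.4, -13.2, -21, 3, -0.4, -15.4, -24.5, 3.5, -0.4, -17.6, -28, 4, -0.4],
)

```text
t: 1.77
tool_pos: [0.5226, -0.0592, 0.1549]
orientation: [0.204, 3.134, 0.001]
force: [0.6, 0.3, 0.5]
opening: 0.0005
gripper_force: 0.0
```

Run:
```python
from h import *
d=eyes.read_camera("top");d=eyes.read_camera("top")
go(.598,-.243,.12,82.1)
g=d["image"][180:300,165:270,::-1];cv2.imwrite("pics/pan.png",cv2.resize(g,None,fx=5,fy=5,interpolation=cv2.INTER_CUBIC))
```

```text
t 1.87 pos [ 0.5229 -0.0622  0.1538] yawy 82.26 F [-0.4  1.3  0.7] open 0.0004 | d cm [ -9.88 -16.9    3.4 ] roll 0.2 zax [-0.001 -0.001 -1.   ]
```

View pics/pan.png

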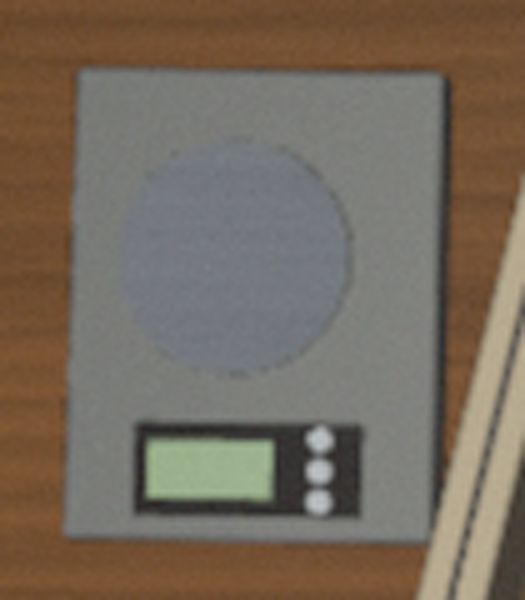

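The crop shows the pan's disc spanning columns 118–351 and rows 138–376. That puts it at about (211.2,230.8) in the full picture, so the pan centre is roughly (0.514, 0.2015). Its measured width of 108 mm fits the given 110 mm.

Emit:
play_rows(
  targets=[-2, -3.4, 0.5, 0, -4, -6.8, 1, 0, -6, -10.2, 1.5, 0, -8, -13.6, 2, 0, -9.9, -16.9, 2.4, 0, -9.9, -16.9, 2.4, 0],
)

```text
t: 2.37
tool_pos: [0.5987, -0.2428, 0.1284]
orientation: [-0.21, -3.133, 0.001]
force: [-0.1, 0.6, -1.6]
opening: 0.0004
gripper_force: 0.0
```

Run:
```python
from h import *
go(.598,-.243,.083,82.1)
```

```text
t 2.37 pos [ 0.5987 -0.2428  0.1284] yawy 82.34 F [-0.1  0.6 -1.6] open 0.0004 | d cm [ 0.06 -0.02  4.54] roll 0.2 zax [-0.002 -0.001 -1.   ]
```

Emit:
play_rows(
  targets=[0, 0, 1.5, 0, 0, 0, 3, 0, 0, 0, 4, 0, 0, 0, 4.3, 0, 0, 0, 4.4, 0, 0, 0, 4.4, 0],
)

```text
t: 2.87
tool_pos: [0.598, -0.2382, 0.0872]
orientation: [0.205, 3.135, 0.0]
force: [-0.7, 0.8, 0.1]
opening: 0.0004
gripper_force: 0.0
```

Emit:
play_rows(
  targets=[0, 0, 0.15, 0, 0, 0, 0.3, 0, 0, 0, 0.4, 0, 0, 0, 0.5, 0],
)

```text
t: 3.2
tool_pos: [0.5982, -0.2394, 0.0833]
orientation: [0.206, 3.133, -0.001]
force: [-3.9, 1.7, 12.9]
opening: 0.0006
gripper_force: 6.5
```

Run:
```python
from h import *
go(.598,-.243,.083,82.1)
```

```text
t 3.2 pos [ 0.5982 -0.2394  0.0833] yawy 82.47 F [-3.9  1.7 12.9] open 0.0006 | d cm [-0.03 -0.36  0.03] roll 0.4 zax [ 0.002 -0.001 -1.   ]
```

Emit:
play_rows(
  targets=[0, 0, -0.05, 0, 0.4, 0, -0.05, 0, 1, 0, -0.05, 0, 1.6, 0, -0.05, 0, 2.2, 0, -0.05, 0, 2.8, 0, -0.05, 0, 3.2, 0, -0.05, 0, 3.2, 0, -0.05, 0],
)

```text
t: 3.87
tool_pos: [0.5653, -0.2352, 0.0833]
orientation: [0.207, 3.134, -0.001]
force: [-1.6, 1.2, 7.1]
opening: 0.0005
gripper_force: 3.8
```

```bash
cat > p.py <<'E'
from h import *
d=eyes.read_camera("scene")
for c in blobs(d):
    p,r=rect(d,c)
    if p[:,0].min()>.3 and p[:,0].max()<.72: print(np.round(r[0],1),np.round(r[1],1),round(r[2],1),np.round(cv2.boxPoints(r)).tolist())
go(.598,-.243,.083,82.1)
E
python3 p.py
```

```text
[ 578.2 -240.4] [ 50.8 122. ] 82.6 [[514.0, -258.0], [635.0, -273.0], [642.0, -223.0], [521.0, -207.0]]
[575.4 -74.6] [ 72.  137.9] 34.1 [[507.0, -38.0], [584.0, -152.0], [644.0, -112.0], [567.0, 3.0]]
[ 569.3 1165. ] [229.6 106.1] 89.7 [[516.0, 1050.0], [622.0, 1050.0], [623.0, 1280.0], [517.0, 1280.0]]
[ 418.3 1172.8] [103.5 245.7] 1.7 [[363.0, 1294.0], [370.0, 1048.0], [474.0, 1052.0], [466.0, 1297.0]]
t 3.92 pos [ 0.5653 -0.2352  0.0833] yawy 82.46 F [-2.6  0.4  7.7] open 0.0003 | d cm [-3.34 -0.35  0.03] roll 0.4 zax [ 0.001 -0.001 -1.   ]
```

Emit:
play_rows(
  targets=[0.4, 0, 0, 0, 1, 0, 0, 0, 1.7, 0, 0, 0, 2.4, 0, 0, 0, 3.1, 0, 0, 0, 3.8, 0, 0, 0, 4.3, 0, 0, 0, 4.3, 0, 0, 0],
)

```text
t: 4.58
tool_pos: [0.5226, -0.2295, 0.0833]
orientation: [0.207, 3.134, -0.001]
force: [-2.1, 0.7, 8.9]
opening: 0.0007
gripper_force: 4.5
```

Emit:
play_rows(
  targets=[0, 0, -0.3, 0, 0, 0, -2, 0, 0, 0, -4, 0, 2, 0, -6, 0, 5, 0, -6, 0, 8, 0, -6, 0, 11, 0, -6, 0, 14, 0, -6, 0],
  grip=7,
)

```text
t: 5.25
tool_pos: [0.3823, -0.2102, 0.1414]
orientation: [-0.206, -3.134, -0.001]
force: [0.4, -0.5, 1.4]
opening: 0.0493
gripper_force: 0.0
```

```bash
python3 p.py
python3 - <<'E'
from h import *
d=eyes.read_camera("scene");cv2.imwrite("pics/s1.png",d["image"][:,:,::-1])
E
```

```text
[ 516.9 -232.2] [ 51.2 160.1] 82.5 [[434.0, -247.0], [593.0, -268.0], [600.0, -217.0], [441.0, -196.0]]
[584.4 -69.4] [101.2 101.1] 79.3 [[525.0, -110.0], [625.0, -128.0], [643.0, -29.0], [544.0, -10.0]]
[ 569.2 1165. ] [229.6 106.3] 89.9 [[516.0, 1050.0], [622.0, 1050.0], [623.0, 1280.0], [516.0, 1280.0]]
[ 418.3 1173.8] [103.6 247.8] 1.7 [[363.0, 1296.0], [370.0, 1048.0], [474.0, 1052.0], [466.0, 1299.0]]
t 5.3 pos [ 0.3776 -0.2088  0.14  ] yawy 82.49 F [ 2.6 -1.4 -0.3] open 0.0532 | d cm [-22.34  -0.52   5.55] roll 0.4 zax [-0.006  0.003 -1.   ]
```

View pics/s1.png

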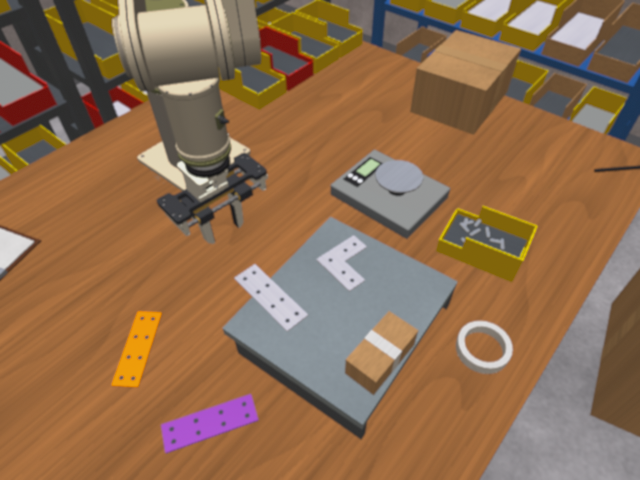

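The picture shows the straight plate overhanging the front edge, with its near end at about (252,275), still flat. The L plate has not moved.

```bash
python3 -c "
from h import *
go(.4525,-.2237,.12,82.5)"
```

```text
t 5.35 pos [ 0.38   -0.2095  0.1406] yawy 82.41 F [ 0.1 -0.3 -0.5] open 0.0573 | d cm [-7.38 -0.45  2.03] roll -0.1 zax [-0.004  0.002 -1.   ]
```

Emit:
play_rows(
  targets=[-2, -0.2, 0.5, 0, -4.5, -0.4, 1, 0, -6.5, -0.4, 1.5, 0, -7.4, -0.4, 2, 0, -7.4, -0.4, 2, 0, -7.4, -0.4, 2, 0, -7.4, -0.4, 2, 0],
  grip=8.2,
)

```text
t: 5.93
tool_pos: [0.4566, -0.2244, 0.122]
orientation: [-0.206, -3.134, -0.001]
force: [-0.7, -0.9, 0.0]
opening: 0.0818
gripper_force: 0.0
```

```bash
python3 -c "
from h import *
go(.4525,-.2237,.064,82.5)"
```

```text
t 5.93 pos [ 0.4566 -0.2244  0.122 ] yawy 82.48 F [-0.7 -0.9  0. ] open 0.0818 | d cm [0.41 0.01 5.8 ] roll -0.0 zax [-0.001  0.    -1.   ]
```

Emit:
play_rows(
  targets=[0.4, 0, 1, 0, 0.4, 0, 2.5, 0, 0.4, 0, 4, 0, 0.4, 0, 5.2, 0, 0.4, 0, 5.8, 0, 0.4, 0, 5.8, 0, 0.4, 0, 5.8, 0],
)

```text
t: 6.52
tool_pos: [0.453, -0.224, 0.0642]
orientation: [-0.206, -3.134, -0.0]
force: [-0.2, 0.8, 0.5]
opening: 0.0821
gripper_force: 0.0
```

```bash
python3 -c "
from h import *
go(.4525,-.2237,.064,82.5)"; python3 p.py | head -1
```

```text
t 6.52 pos [ 0.453  -0.224   0.0642] yawy 82.47 F [-0.2  0.8  0.5] open 0.0821 | d cm [0.05 0.02 0.02] roll -0.0 zax [-0.  0. -1.]
[ 517.2 -232.3] [ 50.9 159.5] 82.3 [[435.0, -247.0], [593.0, -268.0], [600.0, -218.0], [442.0, -196.0]]
```

Clear of everything, so I'll close the gripper.

Emit:
play_rows(
  targets=[0, 0, 0, 0, 0, 0, 0, 0, 0, 0, 0, 0, 0, 0, 0, 0, 0, 0, 0, 0, 0, 0, 0, 0, 0, 0, 0, 0, 0, 0, 0, 0],
  grip=4.5,
  grip_force=45,
)

```text
t: 7.23
tool_pos: [0.4534, -0.2241, 0.0644]
orientation: [0.206, 3.135, -0.0]
force: [0.5, -0.0, 1.9]
opening: 0.0487
gripper_force: 45.0
```

Emit:
play_rows(
  targets=[0, 0, 0, 0, 0, 0, 0, 0, 0, 0, 0, 0, 0, 0, 0, 0],
)

```text
t: 7.57
tool_pos: [0.4534, -0.2241, 0.0643]
orientation: [0.206, 3.135, -0.0]
force: [0.7, -1.3, 0.5]
opening: 0.0484
gripper_force: 45.0
```

Emit:
play_rows(
  targets=[0, 0, -0.3, 0, 0, 0, -0.8, 0, 0, 0, -1.6, 0, 0, 0, -2.6, 0, 0, 0, -3.8, 0, 0, 0, -5, 0, 0, 0, -6.2, 0, 0, 0, -7, 0],
)

```text
t: 8.23
tool_pos: [0.4541, -0.2246, 0.1369]
orientation: [0.206, 3.132, -0.002]
force: [-0.3, 0.6, -0.4]
opening: 0.0485
gripper_force: 45.0
```

Emit:
play_rows(
  targets=[0, 0, -1, 0, 0, 0, -2, 0, 0, 0, -3, 0, 0, 0, -3.5, 0, 0, 0, -3.5, 0, 0, 0, -3.5, 0],
)

```text
t: 8.73
tool_pos: [0.4534, -0.2242, 0.1694]
orientation: [0.206, 3.134, -0.0]
force: [-0.5, -0.8, -1.5]
opening: 0.0489
gripper_force: 45.0
```

Run:
```python
from h import *
# plate centre target (.514,.2015): grasp = centre-65mm along plate ex
ex=np.array([.9914,-.1305]);g=np.array([.514,.2015])-.065*ex
go(*g,.17,82.5)
for n in("scene","top"):
    d=eyes.read_camera(n);cv2.imwrite(f"pics/{n}2.png",d["image"][:,:,::-1])
```

```text
t 8.73 pos [ 0.4534 -0.2242  0.1694] yawy 82.47 F [-0.5 -0.8 -1.5] open 0.0489 | d cm [ 6.07 42.99 -0.07] roll -0.0 zax [ 0. -0. -1.]
```

View pics/scene2.png

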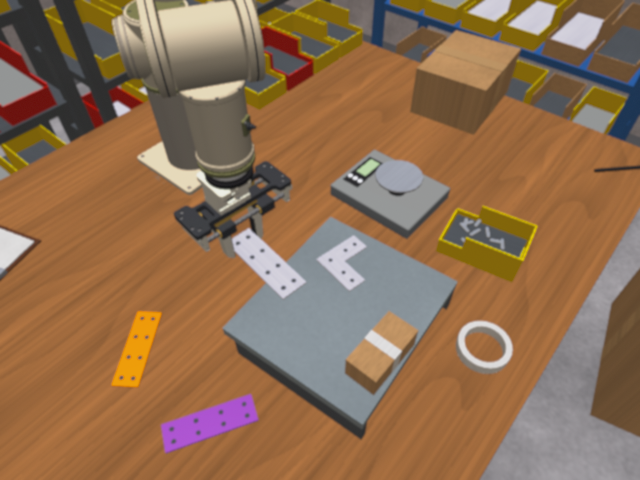

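The plate is held by the near end at about (243,240) and has lifted off the stand. I'll check for droop by triangulating the far end in both views.

```bash
cat > droop.py <<'E'
from h import *
import sys
def quads(n,z):
    d=eyes.read_camera(n);im=d["image"].astype(int)
    m=((im.min(2)>(165 if n=="scene" else 138))&(im.max(2)-im.min(2)<(40 if n=="scene" else 25))).astype(np.uint8)
    m=cv2.morphologyEx(m,cv2.MORPH_CLOSE,np.ones((5,5)))
    s=read_state()["tool_pos"];out=[]
    for c in cv2.findContours(m,0,1)[0]:
        if cv2.contourArea(c)<300: continue
        p=ray(d,c[:,0],z)[:,:2]
        r=cv2.minAreaRect((p*1000).astype(np.float32))
        if np.hypot(*(np.array(r[0])/1000-s[:2]-[.06,-.01]))<.06: print(n,np.round(r[0],1),np.round(r[1],1),round(r[2],1),np.round(cv2.boxPoints(r)).tolist())
z=float(sys.argv[1])
for n in("scene","top"): quads(n,z)
E
python3 droop.py .187; python3 droop.py .177
```

```text
scene [ 517.2 -232.3] [ 50.5 162.4] 81.4 [[433.0, -245.0], [594.0, -269.0], [601.0, -219.0], [441.0, -195.0]]
top [ 558.6 -236.6] [47.8 72.9] 80.4 [[519.0, -254.0], [590.0, -266.0], [598.0, -219.0], [527.0, -207.0]]
scene [ 510.9 -227.2] [ 51.3 164.9] 81.4 [[426.0, -240.0], [589.0, -265.0], [596.0, -214.0], [433.0, -189.0]]
top [ 559.6 -238.5] [47.9 72.7] 81.4 [[520.0, -257.0], [592.0, -268.0], [599.0, -220.0], [527.0, -209.0]]
```

View pics/top2.png

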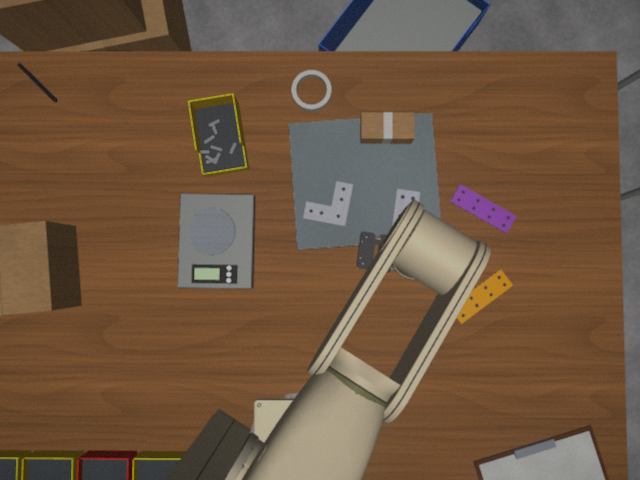

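The top view shows the far end at about (407,195) and the pan at (212,231). The droop is at most a few mm, so I'll carry it over.

Emit:
play_rows(
  targets=[0.1, 1, 0, 0, 0.4, 3, 0, 0, 0.8, 5.5, 0, 0, 1.1, 8, 0, 0, 1.5, 10.5, 0, 0, 1.9, 13.5, 0, 0, 2.3, 16.5, 0, 0, 2.7, 19.5, 0, 0],
)

```text
t: 9.7
tool_pos: [0.4516, -0.0253, 0.1692]
orientation: [0.207, 3.135, 0.0]
force: [0.5, 0.7, -0.2]
opening: 0.0485
gripper_force: 45.0
```

Emit:
play_rows(
  targets=[0.4, 3, 0, 0, 0.9, 6, 0, 0, 1.3, 9, 0, 0, 1.7, 12, 0, 0, 2.2, 15, 0, 0, 2.6, 18, 0, 0, 2.9, 20, 0, 0, 3.1, 22, 0, 0],
)

```text
t: 10.37
tool_pos: [0.4492, 0.1971, 0.1692]
orientation: [-0.204, -3.135, -0.0]
force: [1.0, -1.0, 0.4]
opening: 0.0483
gripper_force: 45.0
```

```bash
python3 -c "
from h import *
go(.4496,.210,.12,82.5)"; python3 droop.py .187
```

```text
t 10.37 pos [0.4492 0.1971 0.1692] yawy 82.55 F [ 1.  -1.   0.4] open 0.0483 | d cm [0.12 1.28 4.92] roll 0.1 zax [-0.  0. -1.]
scene [513.6 187.9] [ 49.5 162. ] 80.6 [[430.0, 177.0], [590.0, 150.0], [598.0, 199.0], [438.0, 226.0]]
top [505.7 193. ] [ 50.6 171.2] 81.9 [[417.0, 180.0], [587.0, 156.0], [594.0, 206.0], [424.0, 230.0]]
```

Emit:
play_rows(
  targets=[0, 0.5, 0, 0, 0.1, 1, 0.5, 0, 0.1, 1.3, 1.5, 0, 0.1, 1.3, 3, 0, 0.1, 1.3, 5, 0, 0.1, 1.3, 7, 0, 0.1, 1.3, 8.4, 0, 0.1, 1.3, 8.9, 0],
)

```text
t: 11.13
tool_pos: [0.4487, 0.2066, 0.0766]
orientation: [-0.208, -3.13, 0.003]
force: [-0.2, -0.5, -1.3]
opening: 0.0485
gripper_force: 45.0
```

```bash
python3 -c "
from h import *
go(.4496,.2107,.0693,82.5)
for n in ('scene','top'):
    d=eyes.read_camera(n);print(d['image'].shape)
    im=d['image'][120:260,320:460] if n=='scene' else d['image'][170:310,150:290]
    cv2.imwrite(f'pics/c_{n}.png',cv2.resize(im[:,:,::-1],(400,400)))
a=np.hstack([cv2.imread('pics/c_scene.png'),cv2.imread('pics/c_top.png')]);cv2.imwrite('pics/c.png',a)"; python3 droop.py .095
```

```text
t 11.13 pos [0.4487 0.2066 0.0766] yawy 82.41 F [-0.2 -0.5 -1.3] open 0.0485 | d cm [-0.04  0.42  0.73] roll -0.1 zax [-0.005 -0.002 -1.   ]
(480, 640, 3)
(480, 640, 3)
scene [512.6 201.3] [ 55.7 164.5] 80.8 [[427.0, 187.0], [589.0, 161.0], [598.0, 216.0], [436.0, 242.0]]
top [510.7 200.8] [ 50.6 169. ] 81.8 [[423.0, 188.0], [591.0, 164.0], [598.0, 214.0], [431.0, 238.0]]
```

View pics/c.png

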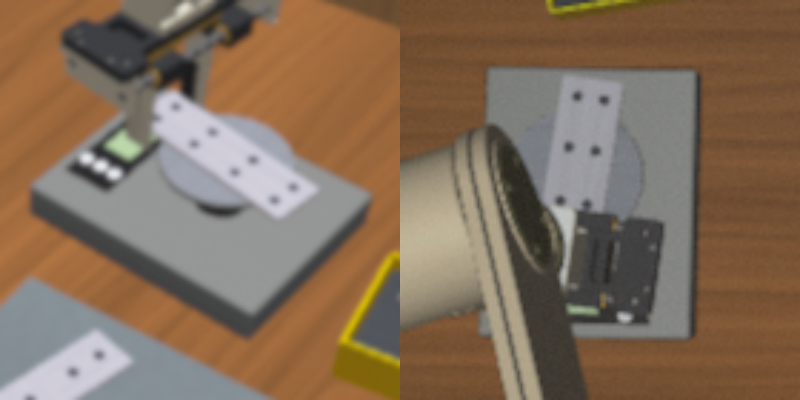

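Both crops show the plate over the pan's middle. In the top crop the plate's middle is near column 582 and the pan's near 584. I'll lower it slowly to contact.

Emit:
play_rows(
  targets=[0, 0, 0, 0, 0, 0, 0.1, 0, 0, 0, 0.2, 0, 0, 0, 0.3, 0],
)

```text
t: 11.67
tool_pos: [0.4513, 0.2081, 0.0778]
orientation: [0.206, 3.134, 0.001]
force: [-0.5, 0.0, -1.0]
opening: 0.0488
gripper_force: 45.0
```

```bash
python3 -c "
from h import *
go(.4496,.2107,.0693,82.5)"; python3 droop.py .09
```

```text
t 11.67 pos [0.4513 0.2081 0.0778] yawy 82.48 F [-0.5  0.  -1. ] open 0.0488 | d cm [0.2  0.23 0.85] roll -0.0 zax [ 0.001  0.    -1.   ]
scene [511.5 207.1] [ 55.9 165.4] 81.0 [[425.0, 192.0], [589.0, 166.0], [598.0, 222.0], [434.0, 248.0]]
top [511.  202.1] [ 50.4 169.5] 81.6 [[423.0, 190.0], [591.0, 165.0], [598.0, 215.0], [431.0, 239.0]]
```

Emit:
play_rows(
  targets=[0.1, 0.1, 0.1, 0, 0.2, 0.2, 0.2, 0, 0.2, 0.2, 0.3, 0, 0.2, 0.2, 0.4, 0, 0.2, 0.2, 0.5, 0, 0.2, 0.2, 0.6, 0, 0.2, 0.2, 0.6, 0],
)

```text
t: 12.35
tool_pos: [0.449, 0.2101, 0.071]
orientation: [-0.206, -3.135, 0.0]
force: [0.0, -0.3, -0.8]
opening: 0.0483
gripper_force: 45.0
```

Emit:
play_rows(
  targets=[0, 0, 0.05, 0, 0, 0, 0.1, 0, 0, 0, 0.15, 0],
)

```text
t: 12.6
tool_pos: [0.4492, 0.2102, 0.0698]
orientation: [0.206, 3.135, 0.0]
force: [-0.9, 1.0, -0.0]
opening: 0.0485
gripper_force: 45.0
```

Emit:
play_rows(
  targets=[0, 0, 0.05, 0, 0, 0, 0.05, 0, 0, 0, 0.1, 0, 0, 0, 0.1, 0],
)

```text
t: 12.93
tool_pos: [0.4493, 0.2102, 0.0693]
orientation: [0.206, 3.135, 0.0]
force: [-2.7, -1.9, 4.5]
opening: 0.0486
gripper_force: 45.0
```

```bash
python3 -c "
from h import *
s=read_state();print(s['force'],s['wrist_torque'],s['tool_pos'])"; python3 droop.py .088
```

```text
[-2.71314605 -1.86215146  4.54164834] [-0.21790463  0.43722221 -0.04195871] [0.44927807 0.210234   0.06925676]
scene [512.6 204.3] [ 55.1 160.4] 83.2 [[430.0, 187.0], [589.0, 167.0], [596.0, 222.0], [436.0, 241.0]]
top [510.  203.2] [ 50.6 167.4] 82.1 [[424.0, 190.0], [589.0, 167.0], [596.0, 217.0], [431.0, 240.0]]
```

Contact came at the predicted height. Releasing.

Emit:
play_rows(
  targets=[0, 0, 0, 0, 0, 0, 0, 0, 0, 0, 0, 0, 0, 0, 0, 0],
  grip=5.6,
  grip_force=10,
)

```text
t: 13.37
tool_pos: [0.4491, 0.2102, 0.0687]
orientation: [-0.206, -3.135, 0.0]
force: [-0.9, -1.0, 0.1]
opening: 0.0557
gripper_force: 0.0
```

Emit:
play_rows(
  targets=[0, 0, 0, 0, 0, 0, 0, 0, 0, 0, 0, 0, 0, 0, 0, 0, 0, 0, 0, 0, 0, 0, 0, 0],
  grip=8,
)

```text
t: 13.87
tool_pos: [0.4492, 0.2102, 0.0688]
orientation: [0.206, 3.135, -0.0]
force: [0.4, 0.6, -0.2]
opening: 0.0798
gripper_force: 0.0
```

Emit:
play_rows(
  targets=[0.3, 0, -0.5, 0, 0.6, 0, -2, 0, 0.6, 0, -4, 0, 1, 0, -6, 0, 3, 0, -8, 0, 6, 0, -10, 0, 8, 0, -11, 0, 8, 0, -11, 0],
)

```text
t: 14.53
tool_pos: [0.3686, 0.2219, 0.1821]
orientation: [0.204, 3.132, 0.004]
force: [-0.3, -0.4, 0.0]
opening: 0.08
gripper_force: 0.0
```

```bash
python3 -c "
from h import *
go(.4496,.2107,.0693,82.5)
I=[]
for n in ('scene','top'):
    d=eyes.read_camera(n)
    im=d['image'][120:260,320:460] if n=='scene' else d['image'][170:310,150:290]
    I.append(cv2.resize(im[:,:,::-1],(400,400)))
    for c in blobs(d) if n=='scene' else []:
        p,r=rect(d,c,.088); print(n,np.round(r[0]),np.round(r[1]),r[2]) if p[:,0].max()<.75 and p[:,1].max()<.4 and p[:,0].min()>.3 else 0
cv2.imwrite('pics/e.png',np.hstack(I))"
```

```text
t 14.53 pos [0.3686 0.2219 0.1821] yawy 82.55 F [-0.3 -0.4  0. ] open 0.08 | d cm [-8.14 -0.09 11.3 ] roll 0.1 zax [ 0.003  0.002 -1.   ]
scene [587. -73.] [100. 100.] 79.25309753417969
scene [512. 203.] [ 55. 162.] 82.2686538696289
```

View pics/e.png

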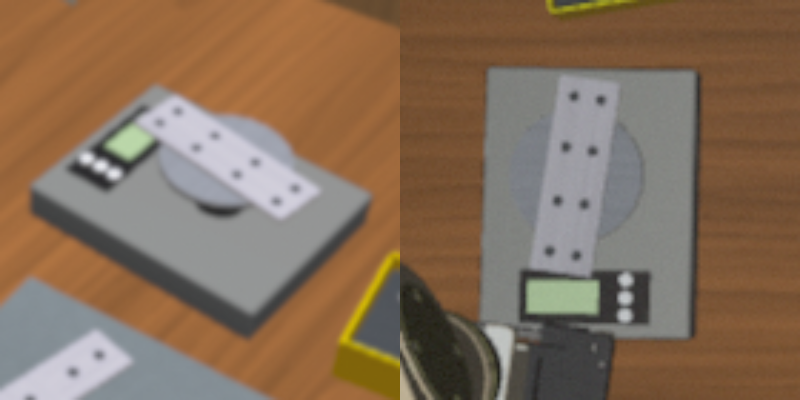

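The plate lies flat on the pan: in the top crop its centre is near (575,176) and the pan's is near (577,174), an offset of about 1–2 mm. The gripper is clear and the L plate is unmoved.

```bash
python3 -c "
from plant import workorder
print(workorder.close_job())"
```

```text
the job is handed in; nothing more can be done
None
```

The straight plate lies flat on the scale's pan, about 1–2 mm off centre by the last pictures; the L-shaped plate was left where it lay, and the job was handed in at about 15 s (its verdict was not shown).

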